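# Free the hardware tray from its bench dock and hold it up level

### The job

The wooden tray of bag hardware is kept in its bench dock by a red-knobbed hold-down lever. First swing the lever up until it stands straight up and leave it standing so, then take the tray by the bar of its handle, lift it at least 10 cm straight up clear of the dock and finish while still holding it there, steady and level with all its pieces inside, so that I can take it from you. Do not tip the tray on the way, and leave the jar, the iron weight and the mallet where they are.

Things in the scene. Friction and masses are not known exactly. Their poses are not given: they have to be found in the camera images.
- dock: Fixed plywood board on the bench, 12 mm thick; origin on the bench under the centre of the tray's seat, x across the tray (away from the robot at yaw 0), y along it, z up. It spans x -75 to +115, y -120 to +120 mm. Dark cleats 22 mm above the bench leave the tray 3 mm of play each way. The lever's blue bracket, 74 mm high, stands at x +90, y +85 mm. Place and yaw vary.
- lever (a joint): Angle of the hold-down lever, rad: 0 = level across the tray near its +y end, pointing along the dock's -x; pi/2 = straight up; range 0 to 2.3. It turns about the dock's y axis: the knob rises and goes over to the dock's +x as the value grows. Starts at 0 to 0.35. Stiff friction hinge (2 to 3 N at the knob): it stays where left.
- lever_hinge (a point): Pivot of the lever, in the dock's bracket: 62 mm above the bench at dock x +90, y +85 mm.
- lever_knob (a point): Centre of the red ball knob, 28 mm diameter, at the lever's free end, 180 mm from the pivot; the lever is a straight 12 mm steel rod. With the lever level the knob is 62 mm above the bench, outside tray and board, free on both sides; it can be pinched from above along the dock's y axis.
- tray: Loose open wooden tray, 110 (x) x 200 (y) x 35 mm high, walls 5 mm, a low divider along y; about 0.35 kg (0.25 to 0.45), with some 0.17 kg of pieces. Origin under its centre, z up. It sits in the dock, its underside 12 mm above the bench and its axes along the dock's.
- tray_grip (a point): Centre of the tray's handle bar, 100 mm above the tray's underside over its middle (112 mm above the bench when seated). The bar is a straight wooden bar along the tray's y, 16 mm wide (x), 20 mm high, 124 mm long, on two 10 x 12 mm posts 100 mm apart; grip it across its width from above.
- anvil_c (a point): Centre of a steel disc (setting anvil), 34 mm diameter, 20 mm high, 120 g, lying loose in the tray.
- oring_c (a point): Centre of a loose brass ring in the tray, 38 mm diameter, 7 mm high.
- buckle_c (a point): Centre of a loose copper-coloured rectangular buckle in the tray, 36 x 44 x 6 mm.
- jar_c (a point): Bystander: centre of a closed amber glue jar with black cap, 70 mm diameter, 85 mm high, standing beside the dock.
- weight_c (a point): Bystander: centre of a dark iron pattern weight, 68 mm diameter, 56 mm high with a knob, beside the dock.
- mallet_c (a point): Bystander: centre of the white head (42 x 85 x 42 mm) of a mallet lying beside the dock; its wooden handle, 24 mm thick, runs 190 mm from the head along this point's -x.

How it is judged:
On the way:
1. the lever stands straight up and at rest while the tray still sits in the dock (value of joint lever between 1.37 and 1.77 rad and velocity of joint lever between -0.1 and 0.1 rad/s and z of tray_grip in the frame of dock below 0.12 m), for 0.2 s.
At the end, for the whole second after the job is handed in: Lever within 0.2 rad of straight up; tray gripped by the fingers, at least 9 cm above its seat, level within 0.12 rad, still (under 0.03 m/s, 0.15 rad/s), carried by nothing but the gripper, with disc, ring and buckle inside (value of joint lever between 1.37 and 1.77 rad and height (world z) of tray_grip above 0.202 m and angle between tray's own z axis and vertical below 0.12 rad and linear speed of tray below 0.03 m/s and angular speed of tray below 0.15 rad/s and contact force between the fingers and tray above 2 N and contact force between tray and dock below 0.1 N and contact force between tray and jar below 0.1 N and contact force between tray and weight below 0.1 N and contact force between tray and mallet below 0.1 N and x of anvil_c in the frame of tray between -0.055 and 0.055 m and y of anvil_c in the frame of tray between -0.1 and 0.1 m and z of anvil_c in the frame of tray between 0 and 0.04 m and x of oring_c in the frame of tray between -0.055 and 0.055 m and y of oring_c in the frame of tray between -0.1 and 0.1 m and z of oring_c in the frame of tray between 0 and 0.04 m and x of buckle_c in the frame of tray between -0.055 and 0.055 m and y of buckle_c in the frame of tray between -0.1 and 0.1 m and z of buckle_c in the frame of tray between 0 and 0.04 m); the arm keeps its last pose, push and grip.
It fails at once if the tray is lifted before the lever stands up (z of tray_grip in the frame of dock above 0.14 m and value of joint lever below 1.2 rad).
It fails at once if the tray is tipped by more than 17 degrees (angle between tray's own z axis and vertical above 0.3 rad).
It fails at once if the jar is moved by more than 30 mm (distance of jar_c from where it was at the start of the episode above 0.03 m).
It fails at once if the weight is moved by more than 30 mm (distance of weight_c from where it was at the start of the episode above 0.03 m).
It fails at once if the mallet is moved by more than 30 mm (distance of mallet_c from where it was at the start of the episode above 0.03 m).
It also fails if it takes over 54 s, if anything falls off the work surface, if the arm or the gripper's body presses on something with over 40 N, if the wrist force passes 120 N, or if a joint passes its speed limit or range.

### The arm

A 7-joint arm with a two-finger parallel gripper is mounted at the origin on the work surface. World frame = base frame: x ahead of the robot, y to its left, z up, the work surface at z = 0. Lengths are in m, angles in rad, forces in N, time in s.
With the tool pointing down it reaches from about 0.35 to 0.9 m from the base axis. Payload 8.1 kg.
Tool frame: the origin (TCP) lies at the centre of the arm's flange, where the gripper is bolted on; the fingertips stand 178 mm ahead of it and the grasp point (between the pads) lies 159 mm ahead of it; z points along the fingers, y is the line along which they close (so a half turn about z gives the same grasp; the last joint's range is limited). The gripper opens to 92 mm and grips with 3 to 60 N. Pads are 19 mm wide; open, the fingers measure 130 mm over their backs; the gripper's body (75 mm by 190 mm) begins 47 mm behind the grasp point.
Start: joints at [1.063, 0.434, 0.025, 1.573, -0.012, 1.134, -0.075], TCP at [0.246, -0.575, 0.405] pointing down, gripper open.
Joint ranges: [-2.62, 2.62], [-0.44, 2.09], [-1.27, 1.32], [0.08, 2.57], [-1.32, 4.46], [0.12, 2], [-2.74, 2.74]. Speed limits (rad/s): [2.22, 2.22, 3.01, 3.01, 3.14, 3.14, 3.14].

### API

Orientations are given as a rotation vector (axis times angle).
In Python, from cell import arm gives the robot as it stands. The module is installed in compiled form; this text tells all that it offers.
- The arm moves only by the shell command python3 -m inch 'ROWS' [FORCE]. ROWS is text: rows parted by semicolons, each of 5 numbers parted by spaces: the shift along the tool's x, y, z in m, then the turn about the tool's z in rad, then the finger opening in m, from 0 to 0.0918. In form: x y z roll fingers; .... A call has 1 to 5 rows; each row is the pose to reach, as a shift and turn from the pose commanded when the call began, along the tool's axes at that moment; what a row does not reach only later rows make up. A row lasts 1/10 s, in which the tool goes at most 50 mm and 8.59 degrees, less where a joint would pass 70% of its speed; a pose out of reach is approached as far as the arm can. A call with a gripper value outside its range is refused whole. The fingers move at their own pace and stop on an object; FORCE is the grip in N (left out, the last holds). Time passes only in rows, so rows that repeat a pose let the fingers close. It gives the time, the measured TCP pose, the force, the opening and the grip force at its end, in the units of the state.
- arm.observe(): the state, without advancing time (a new reading comes with each control period).
- arm.get_image(name): name is "side" or "top" or "wrist"; returns the picture (400x640x3 uint8, red, green, blue); there is no depth.
- arm.get_calibration(name): a dict with "intrinsics" (3x3 intrinsics, pixels), "pose" (4x4, takes a point from camera to world coordinates). Camera axes: x right, y up, looking along -z (the intrinsics and any distortion apply to the point x, -y, -z); pixel columns grow to the right and rows downward; lengths in m; the calibration is good to about 2 mm. The wrist camera is an equidistant fisheye: a pixel r from the principal point sees the ray r / f radians off the axis. A picture is of the moment at which its call begins: read the wrist's pose just before it. get_calibration takes no time and is no camera call; for the wrist camera it gives the pose at the moment of the call.
- arm.sign_off(): hands the job in; it is judged then, once.
Trained networks look in the newest picture that a camera, given by its name, has taken for a name from the list of things; names that differ only in an ending like _2 or _b are one class to them, and where a whole thing is asked for, a point or a joint stands for the part that bears it (a point fixed in the world has none). Each returns a list of dicts, best first, with "conf" (0 to 1); they miss things now and then, are a little off and sometimes report something else, mostly with a low value. They report only what shows in the picture. A call takes as long as a camera call.
- arm.look_for(camera, query): "point" ([row, column] in pixels, amid what is visible of it).
- arm.silhouettes(camera, query): "region" (400x640 bool, what is visible of it) and "point" ([row, column] in pixels, amid what is visible of it).
- arm.place_of(camera, query): "point" ([row, column] in pixels: a listed point, or the origin of a listed thing).
The state is a dict: "clock": time; "joints": joint angles; "dq": joint speeds; "joint_efforts": joint torques, N m; "position": TCP position; "ee_rot": TCP orientation; "force": force on the tool from outside, world axes, zero at the start; "ft_torque": the same for the moment, N m; "width": opening from 0.0 (shut) to 1.0 (fully open); "gripper_force": force on a finger pad.
Only numpy, scipy, OpenCV 4.12 (cv2) and the standard library are available. Lean on these libraries where they do the work, as an engineer would, in place of code of your own. Each camera call takes 0.05 s, during which the arm holds its last target. There are 200 camera calls.

## Working session

There is one attempt and no reset: what is moved stays moved. The work goes in short steps, Python scripts to look and compute and a shell command to move; the robot and the scene stay as the last step left them, time stands still between calls to the robot, and variables do not carry over. Pictures are saved under pics/ and viewed, at most 10 in all, crops included, and the job is handed in when it is done.

```bash
mkdir -p pics
cat > h.py <<'E'
import numpy as np, cv2
from cell import arm
from scipy.spatial.transform import Rotation as R
def ray(cam,pt):
    c=arm.get_calibration(cam);K=np.array(c["intrinsics"]);P=np.array(c["pose"])
    x=(pt[1]-K[0,2])/K[0,0];y=(pt[0]-K[1,2])/K[1,1]
    if cam=="wrist":
        r=np.hypot(x,y);s=np.tan(r)/r if r>1e-9 else 1;x*=s;y*=s
    d=P[:3,:3]@np.array([x,-y,-1]);return P[:3,3],d/np.linalg.norm(d)
def onz(cam,pt,z):
    o,d=ray(cam,pt);return o+d*(z-o[2])/d[2]
def tri(rs):
    A=0;b=0
    for o,d in rs:
        M=np.eye(3)-np.outer(d,d);A=A+M;b=b+M@o
    return np.linalg.solve(A,b)
def totool(v):
    return R.from_rotvec(arm.observe()["ee_rot"]).inv().apply(v)
E
python3 - <<'E'
from h import *
for c in("side","top"):
    im=arm.get_image(c);cv2.imwrite(f"pics/{c}0.png",im[:,:,::-1])
    for q in ["lever_knob","lever_hinge","tray_grip","dock","jar_c","weight_c","mallet_c"]:
        for r in arm.place_of(c,q)[:2]:
            print(c,q,np.round(r["point"]),round(r["conf"],2),np.round(onz(c,r["point"],{"lever_knob":.08,"lever_hinge":.062,"tray_grip":.112,"dock":0,"jar_c":.042,"weight_c":.028,"mallet_c":.021}[q]),3))
s=arm.observe();print(s["position"],R.from_rotvec(s["ee_rot"]).as_matrix().round(2),s["clock"])
E
```

```text
side lever_knob [226. 340.] 0.7 [0.493 0.182 0.08 ]
side lever_hinge [212. 273.] 0.69 [0.675 0.156 0.062]
side lever_hinge [262. 269.] 0.18 [0.618 0.332 0.062]
side tray_grip [186. 320.] 0.63 [0.577 0.075 0.112]
side dock [222. 320.] 0.65 [0.57  0.083 0.   ]
side jar_c [178. 364.] 0.77 [ 0.494 -0.11   0.042]
side jar_c [214. 273.] 0.62 [0.684 0.137 0.042]
side weight_c [266. 266.] 0.58 [0.633 0.311 0.028]
side mallet_c [326. 242.] 0.9 [0.616 0.485 0.021]
top lever_knob [243. 304.] 0.64 [0.491 0.165 0.08 ]
top lever_hinge [173. 306.] 0.58 [0.668 0.152 0.062]
top tray_grip [206. 342.] 0.6 [0.568 0.073 0.112]
top jar_c [235. 424.] 0.77 [ 0.501 -0.128  0.042]
top weight_c [188. 254.] 0.89 [0.646 0.288 0.028]
top mallet_c [221. 320.] 0.73 [0.553 0.124 0.021]
top mallet_c [197. 177.] 0.69 [0.632 0.484 0.021]
[ 0.24613886 -0.57449854  0.40476874] [[ 0.92  0.39  0.  ]
 [ 0.39 -0.92 -0.  ]
 [-0.    0.   -1.  ]] 0.8
```

View pics/top0.png

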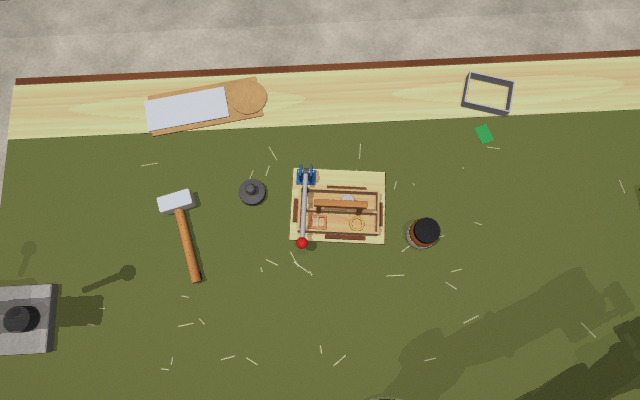

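View pics/side0.png

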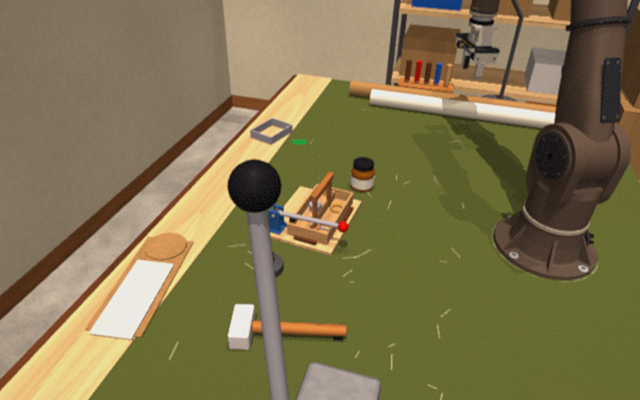

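The top view shows the red knob at (243,302), bracket at (176,306), handle bar at (204,341) and jar at (232,425). The weight is at (190,252) and the mallet head at (202,175). The side view agrees, and the dock yaw looks small.

```bash
cat > m.py <<'E'
from h import *
def best(c,q): 
    r=arm.place_of(c,q); return r[0]["point"]
E
python3 - <<'E'
from m import *
def bar(p,z): return onz("top",p,z)
pts={"knob":((243,304),(226,340)),"hinge":((173,306),(212,273)),"grip":((206,342),(186,320))}
for k,(t,s) in pts.items(): print(k,tri([ray("top",t),ray("side",s)]).round(3))
a,b=bar((203,314),.112),bar((205,368),.112);print("bar dir",a.round(3),b.round(3),np.degrees(np.arctan2(-(a-b)[0],(a-b)[1])))
K=np.array([.491,.165,.08]);
for yaw in(0,-.05): print(yaw,totool(np.array([.45,.165,.405])-arm.observe()["position"]).round(3))
E
```

```text
knob [0.495 0.166 0.068]
hinge [0.672 0.154 0.059]
grip [0.572 0.074 0.11 ]
bar dir [0.578 0.138 0.112] [0.567 0.013 0.112] -5.1354983738664695
0 [ 0.479 -0.599 -0.   ]
-0.05 [ 0.479 -0.599 -0.   ]
```

```bash
python3 -m inch '0.035 -0.035 0 0 0.0918; 0.07 -0.07 0 0 0.0918; 0.105 -0.105 0 0 0.0918; 0.14 -0.14 0 0 0.0918; 0.175 -0.175 0 0 0.0918' 10
python3 -m inch '0.035 -0.035 0 0 0.0918; 0.07 -0.07 0 0 0.0918; 0.105 -0.105 0 0 0.0918; 0.14 -0.14 0 0 0.0918; 0.175 -0.175 0 0 0.0918'
python3 -m inch '0.035 -0.035 0 0.12 0.0918; 0.07 -0.07 0 0.24 0.0918; 0.105 -0.105 0 0.36 0.0918; 0.14 -0.14 0 0.48 0.0918; 0.17 -0.18 0 0.48 0.0918'
python3 -m inch '0 0 0 0 0.0918; 0 0 0 0 0.0918'
python3 - <<'E'
from m import *
im=arm.get_image("wrist");cv2.imwrite("pics/w1.png",im[:,:,::-1])
for q,z in [("lever_knob",.07),("lever_hinge",.062),("tray_grip",.112),("dock",0)]:
    for r in arm.place_of("wrist",q)[:1]: print(q,np.round(r["point"]),round(r["conf"],2),onz("wrist",r["point"],z).round(3))
s=arm.observe();print(s["position"].round(4) if hasattr(s["position"],"round") else s["position"],R.from_rotvec(s["ee_rot"]).as_matrix().round(3),s["clock"],s["joints"])
E
```

```text
clock: 1.3
position: [0.3385, -0.3428, 0.405]
ee_rot: [3.077, 0.631, 0.001]
force: [1.5, -0.2, -0.3]
width: 0.998
gripper_force: 0.0
clock: 1.8
position: [0.4303, -0.1131, 0.4051]
ee_rot: [3.077, 0.631, 0.001]
force: [2.0, -1.4, -0.9]
width: 0.998
gripper_force: 0.0
clock: 2.3
position: [0.5133, 0.1078, 0.4049]
ee_rot: [3.139, -0.127, 0.002]
force: [1.4, -0.7, 0.1]
width: 1.0
gripper_force: 0.0
clock: 2.5
position: [0.5124, 0.1078, 0.4045]
ee_rot: [-3.139, 0.113, 0.001]
force: [0.6, 0.2, -0.4]
width: 0.998
gripper_force: 0.0
lever_knob [204. 265.] 0.64 [0.493 0.168 0.07 ]
lever_hinge [ 37. 266.] 0.67 [0.671 0.151 0.062]
tray_grip [125. 352.] 0.88 [0.572 0.074 0.112]
[0.5124 0.105  0.4048] [[ 0.997 -0.077  0.   ]
 [-0.077 -0.997 -0.001]
 [ 0.     0.001 -1.   ]] 2.75 [-0.03950228  0.29550343 -0.33539996  1.79785678  0.1103747   1.0665266
 -2.06321927]
```

View pics/w1.png

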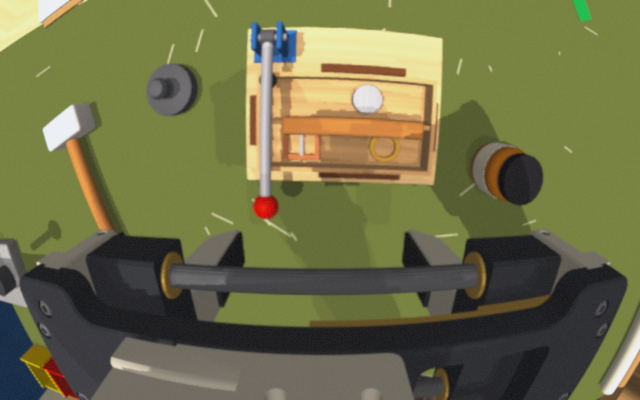

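The wrist view shows the knob at (206,265), bracket at (42,268) and bar at (127,352). The disc, ring and buckle are inside the tray. I'll go down on the knob and pinch it.

```bash
python3 -m inch '-0.024 -0.040 0 0 0.0918; -0.024 -0.060 0.03 0 0.0918; -0.024 -0.060 0.07 0 0.0918; -0.024 -0.060 0.1 0 0.0918; -0.024 -0.060 0.1 0 0.0918'
python3 - <<'E'
from m import *
rs=[]
for c in("wrist","side"):
    arm.get_image(c);r=arm.place_of(c,"lever_knob");print(c,[(np.round(x["point"]),round(x["conf"],2)) for x in r[:2]])
    if r: rs.append(ray(c,r[0]["point"]))
k=tri(rs);print(k.round(4))
s=arm.observe();p=np.array(s["position"]);print(p,totool(k-p).round(4)-[0,0,.159])
E
```

```text
clock: 3.25
position: [0.4917, 0.1664, 0.3015]
ee_rot: [3.136, -0.12, -0.01]
force: [-0.6, -0.6, -0.5]
width: 1.003
gripper_force: 0.0
wrist [(array([214., 314.]), 0.65)]
side [(array([228., 339.]), 0.81)]
[0.4959 0.1738 0.0703]
[0.49381277 0.1679476  0.30653805] [ 0.001  -0.0057  0.0773]
```

```bash
python3 -m inch '0.001 -0.004 0.04 0 0.0918; 0.001 -0.004 0.075 0 0.0918; 0.001 -0.004 0.075 0 0.02; 0.001 -0.004 0.075 0 0.02; 0.001 -0.004 0.075 0 0.02' 12
python3 -m inch '0 0 0 0 0.02; 0 0 0 0 0.02; 0 0 0 0 0.02; 0 0 0 0 0.02'
python3 - <<'E'
from m import *
im=arm.get_image("side")[150:300,230:430];cv2.imwrite("pics/s2.png",cv2.resize(im[:,:,::-1],None,fx=3,fy=3))
E
```

```text
clock: 3.95
position: [0.4953, 0.1723, 0.232]
ee_rot: [-3.138, 0.119, -0.005]
force: [-0.5, 0.5, -0.7]
width: 0.79
gripper_force: 0.0
clock: 4.35
position: [0.4944, 0.172, 0.2301]
ee_rot: [-3.139, 0.118, -0.001]
force: [0.3, 0.7, 0.5]
width: 0.44
gripper_force: 0.0
```

View pics/s2.png

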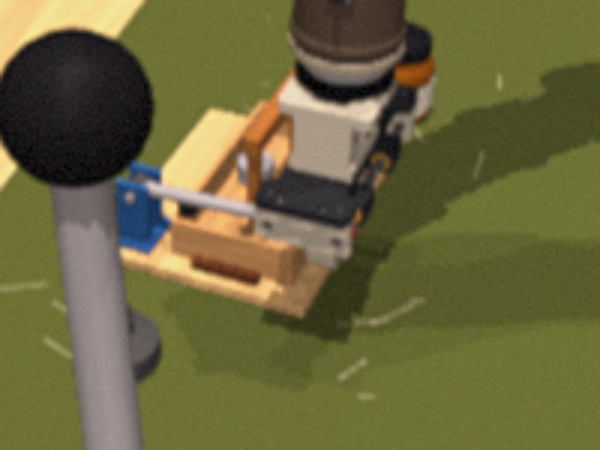

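The fingers surround the knob and are still closing (opening 40 mm).

```bash
python3 -m inch '0 0 0 0 0.02; 0 0 0 0 0.02; 0 0 0 0 0.02; 0 0 0 0 0.02; 0 0 0 0 0.02'
```

```text
clock: 4.9
position: [0.4943, 0.1718, 0.2296]
ee_rot: [3.139, -0.118, -0.0]
force: [0.2, -1.0, 0.8]
width: 0.293
gripper_force: 12.0
```

```bash
python3 -m inch '0.003 0 -0.027 0 0.02; 0.0105 0 -0.053 0 0.02; 0.0215 0 -0.0775 0 0.02; 0.036 0 -0.100 0 0.02; 0.054 0 -0.1205 0 0.02' 15
python3 - <<'E'
from m import *
arm.get_image("side")
for r in arm.place_of("side","lever_knob")[:2]: print(r["point"],r["conf"])
E
```

```text
clock: 5.4
position: [0.5476, 0.1669, 0.3505]
ee_rot: [3.137, -0.118, -0.004]
force: [2.4, -3.2, -9.3]
width: 0.293
gripper_force: 15.0
[180.3, 325.0] 0.73
```

```bash
python3 -m inch '0.0205 0 -0.0175 0 0.02; 0.0435 0 -0.0315 0 0.02; 0.0685 0 -0.042 0 0.02; 0.0945 0 -0.0485 0 0.02; 0.126 0 -0.0515 0 0.02'
python3 -m inch '0 0 0 0 0.02; 0 0 0 0 0.02'
python3 - <<'E'
from m import *
for c in ("side","top"):
    im=arm.get_image(c)
    for q in("lever_knob","lever_hinge"):
        for r in arm.place_of(c,q)[:2]: print(c,q,r["point"],r["conf"])
    if c=="side": cv2.imwrite("pics/s3.png",cv2.resize(im[80:280,200:440,::-1],None,fx=3,fy=3))
E
```

```text
clock: 6.0
position: [0.6743, 0.1551, 0.402]
ee_rot: [3.134, -0.122, -0.002]
force: [-2.6, -9.6, -4.5]
width: 0.29
gripper_force: 15.0
clock: 6.2
position: [0.6756, 0.1548, 0.4018]
ee_rot: [3.135, -0.125, 0.003]
force: [0.8, -10.1, 4.7]
width: 0.295
gripper_force: 15.0
side lever_knob [150.2, 273.8] 0.53
side lever_hinge [229.3, 322.1] 0.72
side lever_hinge [184.3, 318.0] 0.67
top lever_knob [147.1, 301.5] 0.61
top lever_hinge [172.7, 307.6] 0.47
```

View pics/s3.png

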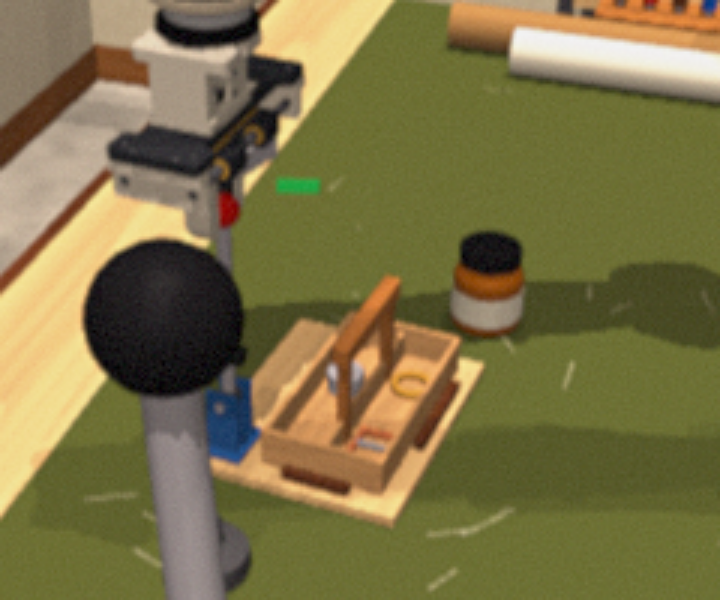

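The side view shows the lever standing upright with the knob in the fingers, and the tray still seated. I'll release the knob and retreat upward.

```bash
python3 -m inch '0 0 0 0 0.0918; 0 0 0 0 0.0918; 0 0 0 0 0.0918; 0 0 0 0 0.0918; 0 0 -0.02 0 0.0918'
python3 -m inch '0 0 -0.03 0 0.0918; 0 0 -0.05 0 0.0918; -0.03 0 -0.05 0 0.0918; -0.08 0.03 -0.05 0 0.0918; -0.1 0.07 -0.05 0 0.0918'
python3 - <<'E'
from m import *
rs=[];hs=[]
for c in ("side","top"):
    im=arm.get_image(c)
    r=arm.place_of(c,"lever_knob");print(c,r[:2]);rs.append(ray(c,r[0]["point"]))
    r=arm.place_of(c,"lever_hinge");print(c,r[:2])
print(tri(rs))
arm.get_image("wrist");print([(r,onz("wrist",r["point"],.112)) for r in arm.place_of("wrist","tray_grip")[:2]])
s=arm.observe();print(s["position"],s["ee_rot"],s["joints"])
E
```

```text
clock: 7.0
position: [0.6731, 0.1587, 0.4189]
ee_rot: [3.138, -0.117, -0.008]
force: [-0.2, 0.0, -0.5]
width: 0.674
gripper_force: 0.0
clock: 7.5
position: [0.5672, 0.1011, 0.4716]
ee_rot: [-3.138, 0.107, 0.001]
force: [1.2, -0.7, -0.2]
width: 0.998
gripper_force: 0.0
side [{'point': [175.2, 362.2], 'conf': 0.53}]
side [{'point': [212.7, 273.6], 'conf': 0.69}, {'point': [182.8, 319.5], 'conf': 0.51}]
top [{'point': [226.0, 357.4], 'conf': 0.46}]
top []
[0.49311776 0.04475115 0.14891645]
[({'point': [171.9, 342.4], 'conf': 0.91}, array([0.57489018, 0.07631279, 0.112     ]))]
[0.57051237 0.09893273 0.4715819 ] [-3.13857941e+00  1.15698191e-01 -6.29718081e-05] [-0.01926646  0.33865236 -0.33390845  1.56582786  0.11390684  1.25608199
 -2.01533059]
```

```bash
python3 -m inch '0.006 0.0235 0 -0.14 0.0918; 0.006 0.0235 0 -0.28 0.0918; 0.006 0.0235 0 -0.42 0.0918; 0.006 0.0235 0 -0.56 0.0918; 0.006 0.0235 0 -0.7 0.0918'
python3 -m inch '0 0 0 -0.14 0.0918; 0 0 0 -0.28 0.0918; 0 0 0 -0.42 0.0918; 0 0 0 -0.56 0.0918; 0 0 0 -0.70 0.0918'
python3 -m inch '0 0 0.03 -0.14 0.0918; 0 0 0.06 -0.16 0.0918; 0 0 0.06 -0.16 0.0918'
python3 - <<'E'
from m import *
im=arm.get_image("wrist");cv2.imwrite("pics/w2.png",im[:,:,::-1])
s=arm.observe();p=np.array(s["position"])
for r in arm.place_of("wrist","tray_grip")[:2]: 
    g=onz("wrist",r["point"],.112);print(r,g,totool(g-p)-[0,0,.159])
r=arm.silhouettes("wrist","lever_knob")[:1];print([(x["point"],x["conf"]) for x in r])
print(p,s["ee_rot"],s["joints"])
im=arm.get_image("side");cv2.imwrite("pics/s4.png",cv2.resize(im[80:280,200:440,::-1],None,fx=3,fy=3))
E
```

```text
clock: 8.4
position: [0.5748, 0.0748, 0.4714]
ee_rot: [-2.985, -0.976, 0.0]
force: [-0.4, -0.1, 0.5]
width: 0.996
gripper_force: 0.0
clock: 8.9
position: [0.5748, 0.0747, 0.4714]
ee_rot: [-2.47, -1.94, -0.001]
force: [0.4, -0.1, -0.6]
width: 1.0
gripper_force: 0.0
clock: 9.2
position: [0.5737, 0.0737, 0.4078]
ee_rot: [-2.311, -2.122, 0.008]
force: [-0.4, -1.3, -0.2]
width: 0.997
gripper_force: 0.0
{'point': [187.1, 322.8], 'conf': 0.94} [0.57424723 0.07781384 0.112     ] [3.55038294e-03 1.50694445e-05 1.39212153e-01]
[([95.4, 485.4], 0.9)]
[0.57423006 0.07406785 0.41020976] [-2.3130173  -2.12179861  0.0043042 ] [ 0.21980898  0.43089828 -0.61972856  1.64038448  0.26609297  1.16009773
 -0.55082397]
```

View pics/w2.png

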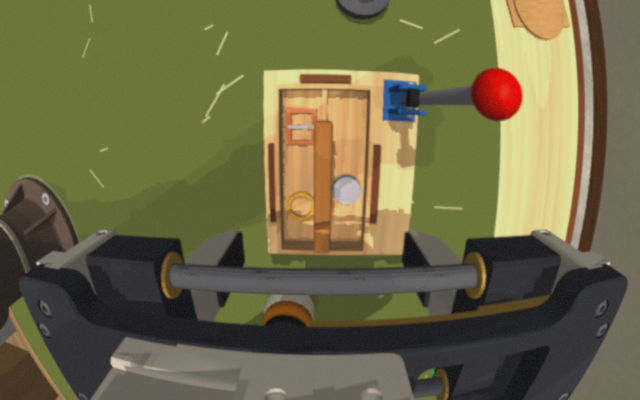

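View pics/s4.png

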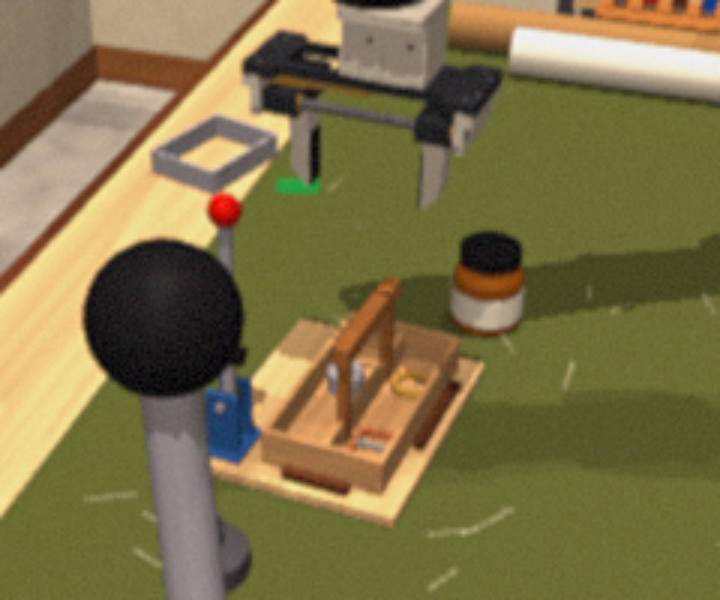

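Both views show the lever upright (knob at wrist (95,495), side about (150,275)). The bar is centred between the fingers and aligned with them. I'll check the lever angle numerically, then descend and grip.

```bash
python3 - <<'E'
from m import *
k=tri([ray("wrist",(95.4,496)),ray("side",(150,275))]);print(k)
h=np.array([.670,.151,.062]);d=k-h;print("lever",np.arctan2(d[2],-d[0]))
E
python3 -m inch '0.003 0 0.04 0 0.0918; 0.003 0 0.08 0 0.0918; 0.003 0 0.12 0 0.0918; 0.003 0 0.138 0 0.0918; 0.003 0 0.138 0 0.0918' 40
python3 -m inch '0 0 0 0 0; 0 0 0 0 0; 0 0 0 0 0; 0 0 0 0 0; 0 0 0 0 0'
python3 -m inch '0 0 0 0 0; 0 0 0 0 0; 0 0 0 0 0; 0 0 0 0 0; 0 0 0 0 0'
```

```text
[0.66865499 0.15374697 0.24438239]
lever 1.563421777364807
clock: 9.9
position: [0.5743, 0.0768, 0.2724]
ee_rot: [-2.314, -2.123, 0.004]
force: [0.3, 0.5, 0.3]
width: 1.0
gripper_force: 0.0
clock: 10.4
position: [0.5746, 0.0768, 0.2744]
ee_rot: [2.315, 2.123, 0.001]
force: [0.2, 0.2, -0.1]
width: 0.614
gripper_force: 0.0
clock: 10.9
position: [0.574, 0.0769, 0.2736]
ee_rot: [-2.314, -2.123, 0.002]
force: [-1.8, 0.7, -0.3]
width: 0.179
gripper_force: 0.9
```

```bash
python3 -m inch '0 0 0 0 0; 0 0 0 0 0; 0 0 0 0 0; 0 0 -0.004 0 0; 0 0 -0.012 0 0' 45
python3 -m inch '0 0 -0.01 0 0; 0 0 -0.02 0 0; 0 0 -0.03 0 0; 0 0 -0.04 0 0; 0 0 -0.05 0 0'
python3 - <<'E'
from m import *
im=arm.get_image("side");cv2.imwrite("pics/s5.png",cv2.resize(im[80:280,200:440,::-1],None,fx=3,fy=3))
E
```

```text
clock: 11.4
position: [0.5742, 0.0766, 0.2855]
ee_rot: [-2.315, -2.123, 0.002]
force: [-0.1, 0.2, -3.8]
width: 0.169
gripper_force: 45.0
clock: 11.9
position: [0.5744, 0.0768, 0.3368]
ee_rot: [2.315, 2.124, 0.0]
force: [-0.9, 0.9, -3.1]
width: 0.17
gripper_force: 45.0
```

View pics/s5.png

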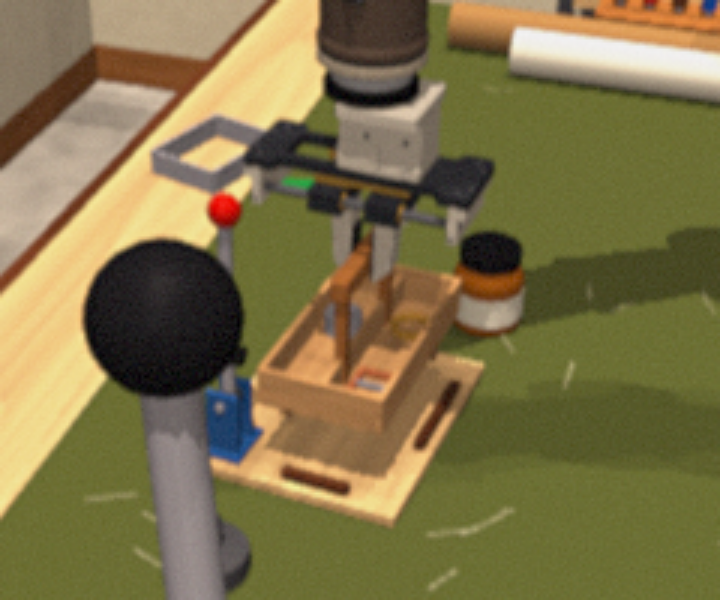

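The tray is lifted about 6 cm, level, with the pieces inside and clear of the lever. I'll raise it the rest.

```bash
python3 -m inch '0 0 -0.012 0 0; 0 0 -0.026 0 0; 0 0 -0.04 0 0; 0 0 -0.052 0 0; 0 0 -0.06 0 0'
python3 -m inch '0 0 0 0 0; 0 0 0 0 0; 0 0 0 0 0; 0 0 0 0 0; 0 0 0 0 0'
python3 - <<'E'
from m import *
im=arm.get_image("side");cv2.imwrite("pics/s6.png",cv2.resize(im[80:280,200:440,::-1],None,fx=3,fy=3))
E
```

```text
clock: 12.45
position: [0.5746, 0.077, 0.3973]
ee_rot: [2.314, 2.123, 0.002]
force: [-0.0, -0.2, -4.3]
width: 0.175
gripper_force: 45.0
clock: 12.95
position: [0.5744, 0.0768, 0.3953]
ee_rot: [-2.315, -2.124, 0.001]
force: [0.3, 0.1, -5.1]
width: 0.17
gripper_force: 45.0
```

View pics/s6.png

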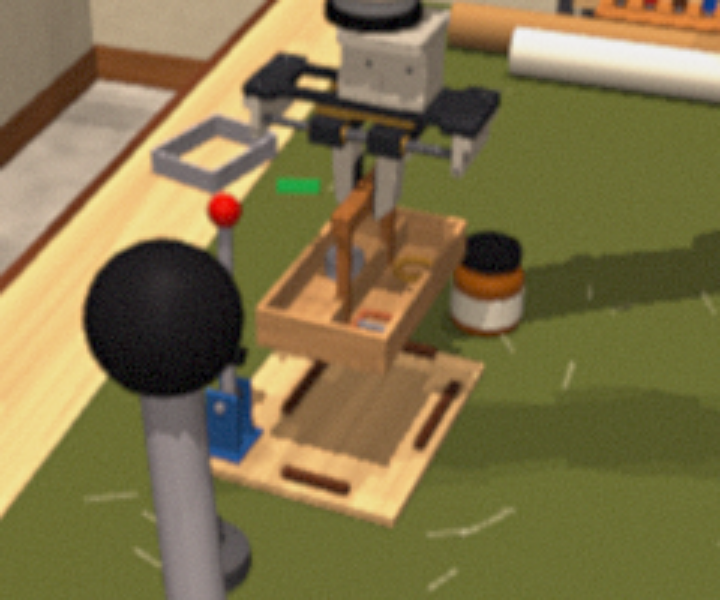

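The tray is held level about 12 cm above the dock with the pieces inside, and the lever is still upright. I'm handing it in.

```bash
python3 -c "
from cell import arm
print(arm.sign_off())"
```

```text
the job is handed in; nothing more can be done
None
```

The lever was left standing straight up, and the job was handed in with the tray held by its bar about 12 cm above the dock, level, with all its pieces inside; the judge's result was not shown.

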